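# Lever the marble slab up onto its fold-down drying foot

## Robot

A 7-joint arm with a two-finger parallel gripper is mounted at the origin on the work surface. World frame = base frame: x ahead of the robot, y to its left, z up, the work surface at z = 0. Lengths are in m, angles in rad, forces in N, time in s.
With the tool pointing down it reaches from about 0.4 to 0.85 m from the base axis. Payload 4.4 kg.
Tool frame: the origin (TCP) lies midway between the tips of the shut fingers; the grasp point (between the pads) lies 19 mm behind it; z points along the fingers, y is the line along which they close (so a half turn about z gives the same grasp; the last joint's range is limited). The gripper opens to 94 mm and grips with 3 to 60 N. Pads are 16 mm wide; open, the fingers measure 119 mm over their backs; the gripper's body (75 mm by 177 mm) begins 78 mm behind the grasp point.
Start: joints at [-1.399, 0.628, 0.038, 1.517, -0.027, 0.996, -0.02], TCP at [0.153, 0.632, 0.174] pointing down, gripper open.
Joint ranges: [-3.06, 3.06], [-0.37, 2.12], [-1.25, 1.32], [0.18, 2.47], [-1.1, 4.24], [0.23, 1.98], [-2.94, 2.94]. Speed limits (rad/s): [2.57, 2.57, 3.14, 3.14, 3.14, 3.14, 3.14].

## Interface

Orientations are given as a unit quaternion [x, y, z, w].
In Python, from bench import get_state, cams, ticket gives the robot as it stands.
- The arm moves only by the tool play_rows, never from a script. Its argument "motion" is a list that holds one entry, the list of rows, each a list of 6 numbers: the shift along the tool's x, y, z in mm, then the turn, a rotation vector about the tool's x, y, z in degrees. In form: [[[tx, ty, tz, rx, ry, rz], ...]]. A call has 1 to 10 rows; each row is the pose to reach, as a shift and turn from the pose commanded when the call began, along the tool's axes at that moment; what a row does not reach only later rows make up. A row lasts 1/12 s, in which the tool goes at most 41.7 mm and 7.16 degrees, less where a joint would pass 70% of its speed; a pose out of reach is approached as far as the arm can. A call with a gripper value outside its range is refused whole. "gripper" is the opening, from 0 (shut) to 1 (fully open), set as the call begins (left out, the last holds). The fingers move at their own pace and stop on an object; "force" is the grip in N (left out, the last holds). Time passes only in rows, so rows that repeat a pose let the fingers close. It gives the time, the measured TCP pose, the force, the opening and the grip force at its end, in the units of the state.
- get_state(): the state, without advancing time (a new reading comes with each control period).
- cams.read_camera(name): name is "scene" or "side" or "wrist"; returns (picture, depth): 480x640x3 uint8, red, green, blue; 480x640 float32, m along the optical axis (not along the pixel's ray), 0 where there is no reading.
- cams.camera_info(name): a dict with "fx", "fy", "cx", "cy" (pixels), "eye" and "attitude" of the camera in the world. Camera axes: x right, y up, looking along -z (the intrinsics and any distortion apply to the point x, -y, -z); pixel columns grow to the right and rows downward; lengths in m; the calibration is good to about 2 mm. A picture is of the moment at which its call begins: read the wrist's pose just before it. camera_info takes no time and is no camera call; for the wrist camera it gives the pose at the moment of the call.
- ticket.job_done(): hands the job in; it is judged then, once.
The state is a dict: "time": time; "qpos": joint angles; "joint_vel": joint speeds; "joint_efforts": joint torques, N m; "eef_pos": TCP position; "tcp_rot": TCP orientation; "force": force on the tool from outside, world axes, zero at the start; "moment": the same for the moment, N m; "finger_gap": finger opening in m; "grasp_force": force on a finger pad.
Only numpy, scipy, OpenCV 4.12 (cv2) and the standard library are available. Lean on these libraries where they do the work, as an engineer would, in place of code of your own. Each camera call takes 0.05 s, during which the arm holds its last target. There are 200 camera calls.

## Task

Prop the heavy marble pastry slab on its red fold-down foot so that its underside can dry: take the flat pry bar by its orange grip, lay it over the fulcrum block, slide its tip in under the slab's edge until you feel it touch the stop strip there, and gently lever that edge up, no higher than needed, until the sprung foot has swung fully down. Ease the slab down until it stands on the foot, then draw the bar out and lay it flat on the counter, clear of the slab and the fulcrum block. Lift the slab with the bar only, neither shove, jam nor drop it, never press hard on the glued-on stop strip, leave the fulcrum block about where it stands, and leave the bowl on the slab and the things around undisturbed.

Things in the scene. Friction and masses are not known exactly. Their poses are not given: they have to be found in the camera images.
- slab: white marble slab, 320 (x) by 260 (y) by 30 mm, 5 to 9 kg, loose, on four round stub feet (24 mm across, 18 mm high, at x +-125, y +-105 mm). Origin: centre, at the underside of the stub feet, on the counter at the start; stone from 18 to 48 mm above it. The edge to lever is at y = -130 mm; the fold-down foot's legs sit beside the end faces near it. It tips about the stub feet at y = +105 mm
- slab_edge (a point): middle of the lower rim of the edge to lever, slab frame (0, -130, 18) mm; axes of the slab (y points in under the slab). A rise of about 14 mm here lets the foot swing through; standing on the foot the rise is about 12 mm. Lifting this edge takes 24 to 44 N
- foot (a joint): the red fold-down foot: two joined legs of 10 mm round bar at x = +-170 mm, 40 mm from hinge to centre of the round end; hinge at slab y = -118, z = 33 mm. Angle in rad: 0 folded, ends pointing inwards; a light spring swings it outwards as the slab rises; 0.94 fully down, at its stop past upright, where it carries the slab. Let down earlier, the slab is not properly propped
- stop: holder of the stop strip under the slab; origin and axes as the slab's. Strip: black rubber, 180 mm long in x, centred, hanging 14 mm down from the stone. Its outer face is 9 to 25 mm in from the edge to lever, different each time, not measured: feel for it. A touch of 4 to 10 N is enough, over 20 N tears it off. The tip creeps in about 4 mm as the bar is levered flat: first draw it back 5 mm
- foot_tip (a point): centre of the round end of the foot's leg at the slab's +x end
- fulcrum: fulcrum block, loose, 0.9 kg: dark wood 80 (x) by 46 (y) by 18 mm with a 20 mm steel rod along x set in its top. Stands in front of the slab's edge, rod about parallel to it and 55 to 65 mm from it. Origin: centre of the underside
- fulcrum_top (a point): middle of the top line of the fulcrum's rod, 26 mm above the counter
- bar: flat pry bar, 300 mm long, 0.4 kg, lying flat on the counter at the start. Origin on its underside at mid-length; x along the bar towards the tip. Steel blade 22 mm wide and 6 mm thick, from x = -40 to the tip at x = +150 mm; orange grip 24 mm wide and 22 mm high from x = -150 to -30 mm; undersides flush; z up from the underside
- bar_tip (a point): end of the blade, bar frame (150, 0, 3) mm
- bar_grip (a point): on top of the orange grip, bar frame (-100, 0, 22) mm: a good place to hold
- bowl: white bowl, 130 mm across and 50 mm high, standing loose on the slab; origin: centre of its underside
- beaker: steel beaker, 76 mm across, 100 mm high, loose bystander on the counter; origin: centre of its underside
- tomato: tomato, 76 mm across, 56 mm high, loose bystander on the counter; origin: centre of its underside
Not all that is in view belongs to the job. What is meant by the bowl is not pink, and is the smaller of those in its own colour.

How it is judged:
On the way, in this order (a step that is already met when the one before it is completed fails the run):
1. the bar lies on the fulcrum block, its tip in under the slab and touching the stop strip (contact force between bar and fulcrum above 0.3 N and y of bar_tip in the frame of slab_edge above 0.006 m and contact force between bar and stop above 2 N), for 0.1 s.
2. the slab is carried by the bar over the fulcrum and its foot has swung fully down (value of joint foot above 0.87 rad and contact force between bar and slab above 8 N and contact force between bar and fulcrum above 8 N), for 0.1 s.
3. the slab stands on its foot, the bar no longer bears on it (value of joint foot above 0.87 rad and contact force between bar and slab below 2 N and angle between slab's own z axis and vertical above 0.035 rad), for 0.2 s.
At the end, for the whole second after the job is handed in: Foot fully down (over 0.87 rad), slab at rest on it (tilt 0.035 to 0.065 rad), within 20 mm of its place; bar flat and still on the counter, outside the slab's outline, touching neither slab nor fulcrum; bowl upright on the slab; fulcrum within 50 mm of its place (value of joint foot above 0.87 rad and angle between slab's own z axis and vertical between 0.035 and 0.065 rad and linear speed of slab below 0.01 m/s and distance of slab from where it was at the start of the episode below 0.02 m and angle between bar's own z axis and vertical below 0.06 rad and height (world z) of bar below 0.006 m and linear speed of bar below 0.02 m/s and contact force between bar and slab below 0.1 N and contact force between bar and fulcrum below 0.1 N and (y of bar_tip in the frame of slab below -0.14 m or y of bar_tip in the frame of slab above 0.14 m or x of bar_tip in the frame of slab below -0.19 m or x of bar_tip in the frame of slab above 0.19 m) and (y of bar_grip in the frame of slab below -0.14 m or y of bar_grip in the frame of slab above 0.14 m or x of bar_grip in the frame of slab below -0.19 m or x of bar_grip in the frame of slab above 0.19 m) and angle between bowl's own z axis and vertical below 0.12 rad and z of bowl in the frame of slab above 0.04 m and distance of fulcrum from where it was at the start of the episode below 0.05 m).
It fails at once if the slab is lifted or pushed by hand (over 2 N) (contact force between any of the fingers, the arm and slab above 2 N).
It fails at once if the slab is heaved up much higher than needed (tilt over 0.075 rad, about 18 mm at the edge) or let fall (over 0.5 rad/s) (angle between slab's own z axis and vertical above 0.075 rad or angular speed of slab above 0.5 rad/s).
It fails at once if the bar is pressed hard against the stop strip (over 20 N) or jammed against the slab (over 65 N) (contact force between bar and stop above 20 N or contact force between bar and slab above 65 N).
It fails at once if the slab is shoved more than 20 mm or the fulcrum block more than 50 mm out of place (distance of slab from where it was at the start of the episode above 0.02 m or distance of fulcrum from where it was at the start of the episode above 0.05 m).
It fails at once if the bowl slides (over 35 mm) or tips, or the beaker or tomato is moved over 20 mm (distance of bowl from where it was at the start of the episode above 0.035 m or angle between bowl's own z axis and vertical above 0.2 rad or distance of any of beaker, tomato from where it was at the start of the episode above 0.02 m).
It also fails if it takes over 64 s, if anything falls off the work surface, if the arm or the gripper's body presses on something with over 40 N, if the wrist force passes 120 N, or if a joint passes its speed limit or range.

## Working session

There is one attempt and no reset: what is moved stays moved. The work goes in short steps, Python scripts to look and compute and a tool call to move; the robot and the scene stay as the last step left them, time stands still between calls to the robot, and variables do not carry over. Pictures are saved under pics/ and viewed, at most 10 in all, crops included, and the job is handed in when it is done.

Besides the shell and the picture viewer there is one more tool, called after ">>>" as a command line: name --argument value ..., lists and objects as JSON in quotes. play_rows: Moves the arm, as the interface text tells. Its arguments: {"type":"object","properties":{"motion":{"type":"array","items":{"type":"array","items":{"type":"array","items":{"type":"number"}}}},"gripper":{"type":"number"},"force":{"type":"number"}},"required":["motion"]}

```bash
mkdir -p pics; ls
cat > h.py <<'E'
import numpy as np,cv2
from bench import get_state,cams,ticket
from scipy.spatial.transform import Rotation as R
def info(n):
    return cams.camera_info(n)
def att(i):
    a=np.array(i["attitude"],float)
    return a if a.shape==(3,3) else R.from_quat(a).as_matrix()
def grab(n):
    i=cams.camera_info(n); p,d=cams.read_camera(n); return i,p,d
def ray(i,u,v):
    d=np.stack([(np.asarray(u,float)-i["cx"])/i["fx"],-(np.asarray(v,float)-i["cy"])/i["fy"],-np.ones_like(np.asarray(u,float))],-1)
    return d@att(i).T
def onplane(i,u,v,z):
    r=ray(i,u,v);e=np.array(i["eye"]);return e+r*((z-e[2])/r[...,2])[...,None]
def cloud(i,d):
    v,u=np.mgrid[:480,:640];return np.array(i["eye"])+ray(i,u,v)*d[...,None]
def proj(i,p):
    c=(np.asarray(p)-np.array(i["eye"]))@att(i);return i["cx"]+i["fx"]*c[...,0]/-c[...,2],i["cy"]-i["fy"]*c[...,1]/-c[...,2]
E
python3 - <<'E'
from h import *
for n in ("scene","side"):
    i,p,d=grab(n);print(n,i);cv2.imwrite(f"pics/{n}0.png",p[...,::-1]);np.savez(f"{n}0.npz",p=p,d=d)
print(get_state())
E
```

```text
pics
scene {'fx': 482.1459714612944, 'fy': 482.1459714612944, 'cx': 310.64059791278254, 'cy': 241.1211997574332, 'eye': array([1.23451996, 0.2335258 , 0.71811509]), 'attitude': array([0.23868101, 0.33153386, 0.73059769, 0.5471231 ])}
side {'fx': 593.9297780505483, 'fy': 593.9297780505483, 'cx': 324.84229610699697, 'cy': 236.9810966933039, 'eye': array([ 0.02810025, -0.80587354,  0.7989113 ]), 'attitude': array([ 0.42930071, -0.11240974, -0.23786184,  0.86399461])}
{'time': 0.1, 'qpos': array([-1.39876327,  0.6292667 ,  0.03846205,  1.51819033, -0.02701617,
        0.9963315 , -0.01997627]), 'joint_vel': array([ 0.00030539, -0.0024673 , -0.00146947, -0.0029446 , -0.00125811,
        0.00084691, -0.00112847]), 'joint_efforts': array([ 3.09956733e-03, -5.50799704e+01,  1.14762783e+00, -1.87119895e+01,
       -5.21462469e-02,  1.91822107e-02,  4.62744117e-05]), 'eef_pos': array([0.15296544, 0.63110156, 0.17336282]), 'tcp_rot': array([ 1.18635075e-01,  9.92937569e-01, -8.33589646e-04, -9.32370557e-05]), 'force': array([-0.40894064, -0.14924781, -0.20825295]), 'moment': array([-0.01032765, -0.01918055, -0.00455605]), 'grasp_force': 0.0, 'finger_gap': 0.09422400668288558}
```

View pics/scene0.png

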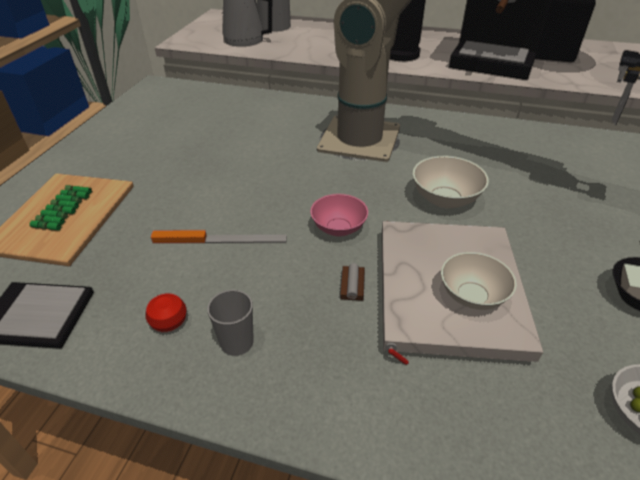

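View pics/side0.png

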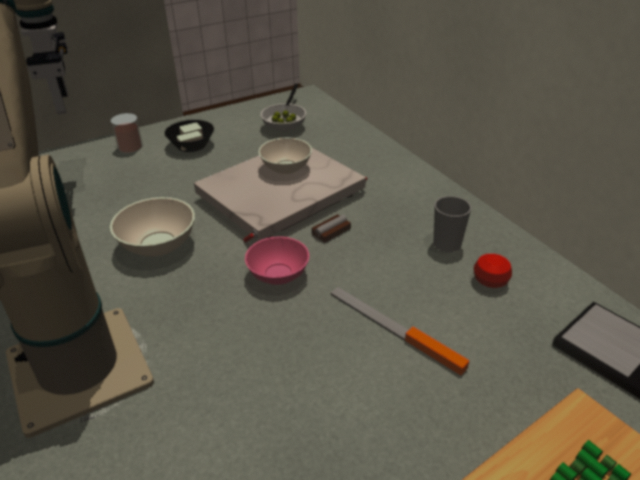

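Scene view: the pry bar (orange grip (178,237), blade tip (286,239)), fulcrum (352,283), slab (455,290), its red foot (398,355), bowl on slab (478,280). Confusable: bowls are white (450,183) larger, pink (340,217) and white on slab, the smaller of the two whites. The only orange grip is the bar; the board (70,215) is orange wood and the tomato (166,312) is red.

```bash
cat > m.py <<'E'
from h import *
def big(m):
    n,l,s,_=cv2.connectedComponentsWithStats(m.astype(np.uint8));return l==1+np.argmax(s[1:,4])
for n in ("scene","side"):
    f=np.load(n+"0.npz");p,d=f["p"],f["d"];i=info(n);C=cloud(i,d);hsv=cv2.cvtColor(p,cv2.COLOR_RGB2HSV)
    H,S,V=[hsv[...,k].astype(int) for k in range(3)]
    X,Y,Z=C[...,0],C[...,1],C[...,2]
    print(n,"table z",np.median(Z[(d>0)&(abs(Z)<.02)]))
    o=big((H>5)&(H<16)&(S>190)&(V>120))
    vv,uu=np.nonzero(o);q=onplane(i,uu,vv,.018)
    c,sz,a=cv2.minAreaRect(q[:,:2].astype(np.float32)*1000);print("grip",c,sz,a,"z",np.median(Z[o]))
    s=big((Z>.042)&(Z<.054)&(X>.3)&(d>0)&(S<70)&(Y>-.2)&(Y<.4)&(V>90))
    vv,uu=np.nonzero(s);q=onplane(i,uu,vv,.048)
    r=cv2.minAreaRect(q[:,:2].astype(np.float32)*1000);print("slab",r,cv2.boxPoints(r).tolist(),"z",np.median(Z[s]))
    g=big((Z>.006)&(Z<.035)&(X>.45)&(X<.75)&(Y>-.05)&(Y<.12)&(d>0)&(S>60)&(H<15)) if 0 else None
    m=(Z>.008)&(Z<.04)&(d>0)&(X>.4)&(X<.8)&(Y>-.05)&(Y<.15)
    k,l,st,ce=cv2.connectedComponentsWithStats(m.astype(np.uint8))
    for j in range(1,k):
        if st[j,4]>60:
            w=l==j;r=cv2.minAreaRect(C[w][:,:2].astype(np.float32)*1000);print(" comp",ce[j],st[j,4],r,Z[w].max())
    for nm,m in (("red",(H<4)|(H>176)),):
        m=m&(S>150)&(V>60);k,l,st,ce=cv2.connectedComponentsWithStats(m.astype(np.uint8))
        for j in range(1,k):
            if st[j,4]>25: print(" red",ce[j],st[j,4],np.median(C[l==j],0))
f=np.load("scene0.npz");p=f["p"]
cv2.imwrite("pics/crop1.png",cv2.resize(p[200:380,130:430,::-1],None,fx=2.6,fy=2.6,interpolation=cv2.INTER_CUBIC))
E
python3 m.py
```

```text
scene table z 0.0009240602271123333
grip (544.3974609375, -292.3013610839844) (20.433094024658203, 117.25392150878906) 15.765260696411133 z 0.0225126965297594
slab ((548.3926391601562, 298.1207275390625), (325.7683410644531, 259.5438537597656), 11.033437728881836) [[363.68328857421875, 394.3208312988281], [413.35528564453125, 139.57449340820312], [733.1019897460938, 201.92062377929688], [683.4299926757812, 456.6669616699219]] z 0.04865251717984265
 comp [319.74107143 218.78571429] 112 ((416.73626708984375, -0.3510169982910156), (31.248390197753906, 32.824798583984375), 89.36962127685547) 0.0399009603385887
 comp [338.88652482 232.12765957] 141 ((447.9584045410156, 53.910675048828125), (36.63819122314453, 102.50325012207031), 18.332536697387695) 0.03992054466123207
 comp [352.24254215 281.94941634] 771 ((577.1270751953125, 112.71592712402344), (83.05661010742188, 45.79629898071289), 10.261632919311523) 0.030426652511154173
 comp [242.61946903 345.39380531] 226 ((783.6475830078125, -33.25975036621094), (11.768957138061523, 45.14432144165039), 57.08226776123047) 0.03979805110649681
 red
[... 434 characters left out ...]
4794921875], [408.968505859375, 137.572998046875], [727.287109375, 198.1068115234375], [677.97314453125, 457.42529296875]] z 0.05066932108503708
 comp [330.74675325 226.33441558] 616 ((573.5505981445312, 110.69955444335938), (84.31836700439453, 50.039093017578125), 10.272616386413574) 0.0323248076384427
 comp [266.25301205 232.51204819] 166 ((435.7831115722656, 142.76002502441406), (71.13265228271484, 14.255266189575195), 1.0445561408996582) 0.039887433076643886
 comp [284.06839623 255.87146226] 848 ((431.1808776855469, 54.007869720458984), (59.6612663269043, 95.41870880126953), 4.838670253753662) 0.039875861738185026
 red [492.94315545 268.37238979] 862 [ 0.74699038 -0.21181941  0.05180814]
```

View pics/crop1.png

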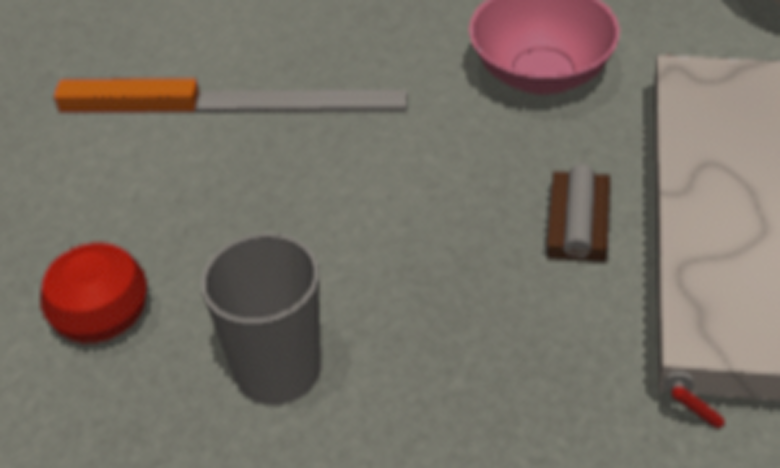

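Crop confirms it: orange-grip bar with grey blade pointing toward the slab, fulcrum with rod, red foot folded on the slab end. The positions from the two views agree to about 4 mm.

```bash
cat >> h.py <<'E'
def rot(yaw,tilt=0):
    "tool x along yaw (deg), tilted nose-down by tilt (deg), tool z down"
    y=np.radians(yaw);x=np.array([np.cos(y),np.sin(y),0]);z=np.array([0,0,-1.]);
    M=np.stack([x,np.cross(z,x),z],1)
    return M@R.from_rotvec([0,-np.radians(tilt),0]).as_matrix()
def go(pos,M,frm=None):
    s=get_state();p,A=(s["eef_pos"],R.from_quat(s["tcp_rot"]).as_matrix()) if frm is None else frm
    t=A.T@(np.array(pos)-p)*1000;r=R.from_matrix(A.T@M).as_rotvec(degrees=True)
    print([round(float(v),1) for v in np.r_[t,r]]);return np.array(pos),M
E
python3 - <<'E'
from h import *
a=go([.45,.42,.22],rot(150)); a=go([.58,.0,.22],rot(125),a); a=go([.549,-.300,.15],rot(106),a)
E
```

```text
[-338.4, -135.3, -46.4, -0.1, 0.0, 16.4]
[-322.6, -298.7, 0.0, 0.0, 0.0, 25.0]
[-228.0, -197.5, 70.0, 0.0, 0.0, 19.0]
```

>>> play_rows --motion '[[[-338,-135,-46,0,0,16],[-338,-135,-46,0,0,16],[-338,-135,-46,0,0,16],[-338,-135,-46,0,0,16],[-338,-135,-46,0,0,16],[-338,-135,-46,0,0,16],[-338,-135,-46,0,0,16],[-338,-135,-46,0,0,16],[-338,-135,-46,0,0,16]]]' --gripper 0.7

```text
time: 0.85
eef_pos: [0.4526, 0.4179, 0.2203]
tcp_rot: [0.257, 0.966, -0.0, 0.001]
force: [1.0, 0.3, 0.5]
finger_gap: 0.0658
grasp_force: 0.0
```

>>> play_rows --motion '[[[-322,-299,0,0,0,25],[-322,-299,0,0,0,25],[-322,-299,0,0,0,25],[-322,-299,0,0,0,25],[-322,-299,0,0,0,25],[-322,-299,0,0,0,25],[-322,-299,0,0,0,25],[-322,-299,0,0,0,25],[-322,-299,0,0,0,25],[-322,-299,0,0,0,25]]]'

```text
time: 1.68
eef_pos: [0.575, 0.0216, 0.2199]
tcp_rot: [0.459, 0.889, -0.0, -0.0]
force: [1.1, 0.6, -0.0]
finger_gap: 0.0656
grasp_force: 0.0
```

>>> play_rows --motion '[[[-228,-198,70,0,0,19],[-228,-198,70,0,0,19],[-228,-198,70,0,0,19],[-228,-198,70,0,0,19],[-228,-198,70,0,0,19],[-228,-198,70,0,0,19],[-228,-198,70,0,0,19],[-228,-198,70,0,0,19],[-228,-198,70,0,0,19]]]'

```text
time: 2.43
eef_pos: [0.5423, -0.2836, 0.1488]
tcp_rot: [0.603, 0.798, -0.002, -0.0]
force: [-0.1, -0.0, -0.5]
finger_gap: 0.0656
grasp_force: 0.0
```

Now a close wrist look at the grip (plus a scene frame with no arm over the fulcrum).

Run:
```python
from h import *
i,p,d=grab("wrist");print(i["eye"]);cv2.imwrite("pics/w1.png",p[...,::-1])
hsv=cv2.cvtColor(p,cv2.COLOR_RGB2HSV)
H,S,V=[hsv[...,k].astype(int) for k in range(3)]
o=((H>5)&(H<16)&(S>170)&(V>90));vv,uu=np.nonzero(o);print(len(vv),vv.min(),vv.max(),uu.min(),uu.max())
q=onplane(i,uu,vv,.022);r=cv2.minAreaRect(q[:,:2].astype(np.float32)*1000);print(r,np.median(cloud(i,d)[o][:,2]))
s=get_state();print(s["time"],s["eef_pos"],R.from_quat(s["tcp_rot"]).as_matrix()[:,0])
```

```text
[ 0.52098259 -0.20765652  0.3589911 ]
3707 156 295 303 332
((545.0848999023438, -291.24127197265625), (23.254331588745117, 119.69029235839844), 16.525850296020508) 0.021723961380814116
2.4833 [ 0.54377457 -0.27979514  0.14918128] [-2.77013542e-01  9.60866003e-01  1.47338826e-04]
```

View pics/w1.png

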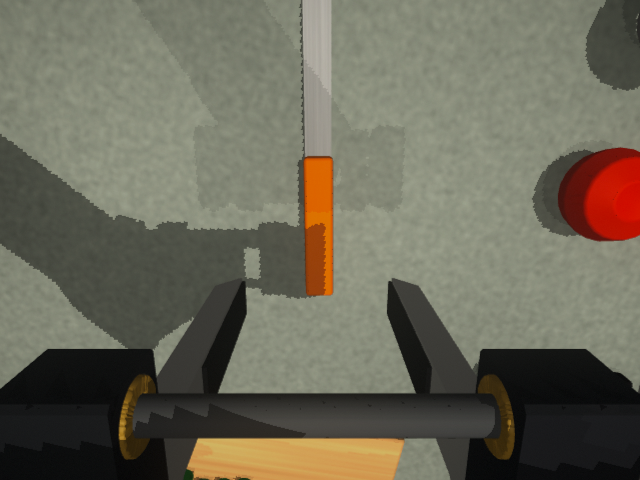

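Wrist view: orange grip at (318,226) px, blade up; grip centre (0.545,-0.291), yaw 106.5°, matches the size 23x120 mm. Settle, then descend.

>>> play_rows --motion '[[[0,0,0,0,0,0],[0,0,0,0,0,0],[0,0,0,0,0,0]]]'

```text
time: 2.73
eef_pos: [0.5465, -0.2748, 0.1503]
tcp_rot: [0.598, 0.802, 0.001, -0.0]
force: [-0.2, 1.0, -0.2]
finger_gap: 0.0658
grasp_force: 0.0
```

Run:
```python
from h import *
s=get_state();print(s["eef_pos"],s["force"]);a=go([.548,-.301,.04],rot(106.5));go([.548,-.301,.004],rot(106.5),a)
```

```text
[ 0.54646171 -0.27478356  0.15033512] [-0.1939967   0.99327319 -0.17769212]
[-25.7, -6.1, 110.3, 0.0, -0.1, 0.1]
[0.0, 0.0, 36.0, 0.0, 0.0, 0.0]
```

>>> play_rows --motion '[[[-26,-6,40,0,0,0],[-26,-6,75,0,0,0],[-26,-6,100,0,0,0],[-26,-6,110,0,0,0],[-26,-6,110,0,0,0],[-26,-6,110,0,0,0]]]'

```text
time: 3.23
eef_pos: [0.5481, -0.3029, 0.0409]
tcp_rot: [0.599, 0.801, 0.0, 0.0]
force: [-0.3, -0.2, 0.2]
finger_gap: 0.0653
grasp_force: 0.0
```

Run:
```python
from h import *
s=get_state();print(s["eef_pos"],s["force"]);a=go([.548,-.301,.003],rot(106.5))
```

```text
[ 0.54810576 -0.30292147  0.0408869 ] [-0.28132255 -0.22854158  0.16992249]
[1.9, 0.4, 37.9, 0.0, 0.0, -0.0]
```

>>> play_rows --motion '[[[2,0,20,0,0,0],[2,0,34,0,0,0],[2,0,37,0,0,0],[2,0,37,0,0,0]]]'

```text
time: 3.57
eef_pos: [0.5475, -0.3016, 0.0043]
tcp_rot: [0.599, 0.801, 0.0, 0.001]
force: [-0.2, -0.4, -0.5]
finger_gap: 0.0656
grasp_force: 0.0
```

>>> play_rows --motion '[[[0,0,0,0,0,0],[0,0,0,0,0,0],[0,0,0,0,0,0],[0,0,0,0,0,0],[0,0,0,0,0,0],[0,0,0,0,0,0],[0,0,0,0,0,0],[0,0,0,0,0,0]]]' --gripper 0.1 --force 60

```text
time: 4.23
eef_pos: [0.5466, -0.3018, 0.0031]
tcp_rot: [0.599, 0.801, -0.0, -0.0]
force: [1.0, -1.0, -0.2]
finger_gap: 0.0161
grasp_force: 0.0
```

Run:
```python
from h import *
s=get_state();print(s["time"],s["eef_pos"],s["force"],s["moment"],s["finger_gap"],s["grasp_force"])
```

```text
4.2333 [ 0.54655508 -0.30177039  0.00313843] [ 0.98942261 -0.98845176 -0.22774249] [-0.03576934 -0.00063357  0.02709619] 0.016075660361975858 0.0
```

Run:
```python
from h import *
i,p,d=grab("wrist");cv2.imwrite("pics/w2.png",p[...,::-1])
i,p2,d=grab("scene");hsv=cv2.cvtColor(p,cv2.COLOR_RGB2HSV)
cv2.imwrite("pics/s2.png",cv2.resize(p2[150:330,60:360,::-1],None,fx=2.5,fy=2.5))
s=get_state();print(s["finger_gap"],s["grasp_force"])
```

```text
0.01059422361988444 0.0
```

View pics/w2.png

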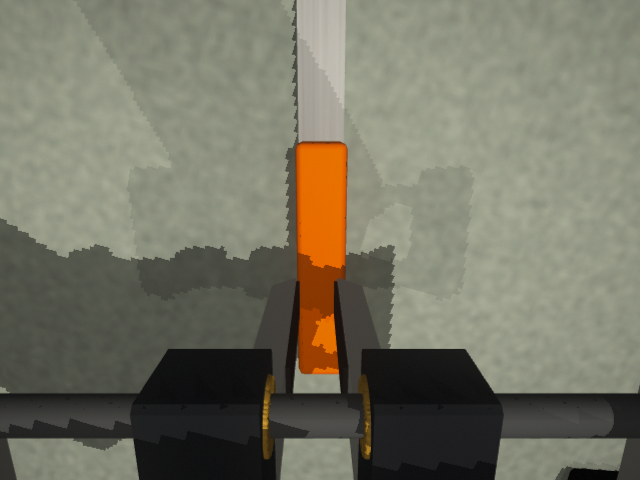

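Wrist view: the fingers (tips about (285,285) and (350,285)) seem to lie above the grip top rather than beside it. I check the heights by depth.

Run:
```python
from h import *
i,p,d=grab("wrist");C=cloud(i,d);s=get_state();print(s["finger_gap"],s["grasp_force"],s["eef_pos"],i["eye"])
for u,v in((285,285),(345,285),(349,300),(293,300),(320,200),(320,270),(320,350),(320,365),(322,100),(200,200),(500,150)):print(u,v,C[v,u].round(4),p[v,u])
print("tcp px",proj(i,s["eef_pos"]))
```

```text
0.009168415676851492 0.0 [ 0.54653514 -0.30170405  0.00308747] [ 0.52390409 -0.22664452  0.21344841]
285 285 [ 0.5303 -0.297   0.0425] [67 63 58]
345 285 [ 0.5558 -0.2898  0.0417] [70 65 60]
349 300 [ 0.5561 -0.2893  0.0588] [68 64 59]
293 300 [ 0.5345 -0.2956  0.0588] [67 63 58]
320 200 [ 0.5355 -0.2599  0.0219] [231 110   0]
320 270 [ 0.5453 -0.293   0.0221] [139  57   3]
320 350 [ 0.5578 -0.3349  0.0223] [156  62   0]
320 365 [ 0.5603 -0.3434  0.0221] [156  60   0]
322 100 [ 0.5237 -0.2165  0.0055] [171 166 156]
200 200 [ 4.771e-01 -2.814e-01 -2.000e-04] [144 148 129]
500 150 [ 6.163e-01 -2.138e-01  1.000e-04] [147 151 133]
tcp px (np.float64(317.2091177967554), np.float64(273.068995376836))
```

View pics/s2.png

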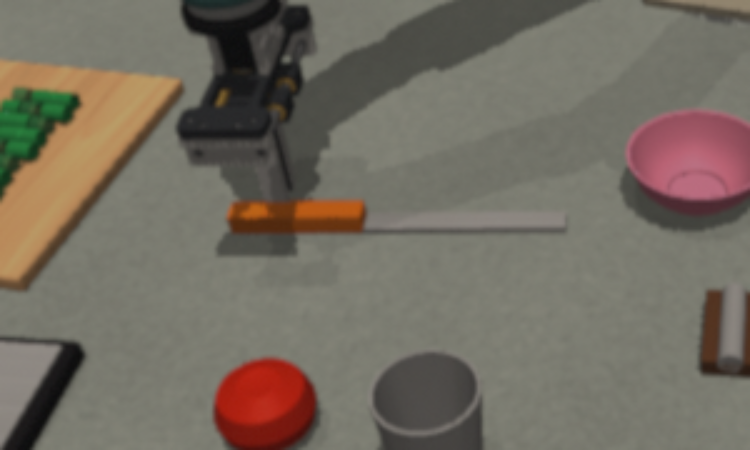

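>>> play_rows --motion '[[[0,0,-5,0,0,0],[0,0,-5,0,0,0],[0,0,-5,0,0,0],[0,0,-5,0,0,0],[0,0,-5,0,0,0],[0,0,-5,0,0,0]]]' --gripper 0.6

```text
time: 4.88
eef_pos: [0.5465, -0.3017, 0.0081]
tcp_rot: [0.599, 0.801, -0.0, -0.0]
force: [0.8, 0.7, 0.3]
finger_gap: 0.0464
grasp_force: 0.0
```

Run:
```python
from h import *
i,p,d=grab("wrist");C=cloud(i,d);s=get_state();print(s["finger_gap"],s["eef_pos"],i["eye"])
A=R.from_quat(s["tcp_rot"]).as_matrix();L=(C-s["eef_pos"])@A*1000
m=(C[...,2]>.026)&(C[...,2]<.075)&(d>0)
vv,uu=np.nonzero(m)
for v in range(vv.min(),vv.max(),4):
    w=m[v]; 
    if w.any():
        u=np.nonzero(w)[0];print(v,u.min(),u.max(),len(u),"toolz",L[v][w][:,2].min().round(1),L[v][w][:,2].max().round(1),"x",np.median(L[v][w][:,0]).round(1),"y",L[v][w][:,1].min().round(1),L[v][w][:,1].max().round(1))
```

```text
0.050531773653875095 [ 0.54651077 -0.30169255  0.00807128] [ 0.52389614 -0.22660193  0.2184546 ]
278 260 373 6 toolz -31.3 -30.6 x 9.2 y -26.3 25.6
282 248 385 38 toolz -37.2 -31.3 x 9.2 y -31.1 30.2
286 237 396 60 toolz -42.4 -32.4 x 9.2 y -35.1 34.4
290 235 398 63 toolz -46.6 -33.1 x 9.2 y -35.2 34.2
294 233 400 68 toolz -51.3 -33.8 x 9.1 y -35.1 34.6
298 231 402 72 toolz -54.6 -32.8 x 9.1 y -35.4 34.6
302 229 404 76 toolz -58.8 -34.4 x 9.1 y -35.4 34.5
306 227 406 82 toolz -62.5 -31.1 x 9.0 y -35.4 34.3
310 225 408 86 toolz -66.0 -32.5 x 9.0 y -35.3 34.7
314 251 381 32 toolz -66.5 -32.4 x 2.8 y -25.2 24.3
318 256 377 22 toolz -66.1 -36.1 x -0.1 y -23.6 22.9
322 256 377 17 toolz -66.0 -43.4 x -1.1 y -23.7 22.9
326 256 377 16 toolz -66.3 -47.6 x -1.6 y -23.6 22.9
330 256 377 14 toolz -66.3 -50.3 x -2.7 y -23.7 22.8
334 256 377 12 toolz -66.6 -53.5 x -3.1 y -23.6 22.8
338 257 377 9 toolz -65.9 -56.1 x -4.3 y -23.6 23.0
342 256 376 7 toolz -66.8 -59.8 x -5.5 y -23.7 22.8
346 257 376 4 toolz -65.8 -63.0 x -6.2 y -23.7 22.7
350 257 376 2 toolz -66.5 -65.7 x -7.2 y -23.5 22.8
```

The real fingertips are about 30 mm short of the reported TCP, so I go down about 34 mm further with a force watch.

>>> play_rows --motion '[[[0,0,10,0,0,0],[0,0,20,0,0,0],[0,0,27,0,0,0],[0,0,27,0,0,0],[0,0,27,0,0,0]]]'

```text
time: 5.35
eef_pos: [0.5458, -0.3014, -0.02]
tcp_rot: [0.599, 0.801, -0.0, -0.001]
force: [0.4, -0.2, 0.4]
finger_gap: 0.0566
grasp_force: 0.0
```

>>> play_rows --motion '[[[0,0,2,0,0,0],[0,0,5,0,0,0],[0,0,6,0,0,0],[0,0,6,0,0,0]]]'

```text
time: 5.68
eef_pos: [0.5465, -0.3017, -0.025]
tcp_rot: [0.599, 0.801, 0.0, -0.0]
force: [-0.8, -0.1, 0.6]
finger_gap: 0.0561
grasp_force: 0.0
```

>>> play_rows --motion '[[[0,0,0,0,0,0],[0,0,0,0,0,0],[0,0,0,0,0,0],[0,0,0,0,0,0],[0,0,0,0,0,0],[0,0,0,0,0,0],[0,0,0,0,0,0],[0,0,0,0,0,0]]]' --gripper 0.1 --force 60

```text
time: 6.35
eef_pos: [0.5471, -0.3017, -0.0247]
tcp_rot: [0.599, 0.801, 0.0, 0.0]
force: [1.6, 0.0, 0.4]
finger_gap: 0.0234
grasp_force: 60.0
```

>>> play_rows --motion '[[[0,0,-10,0,0,0],[0,0,-30,0,0,0],[0,0,-60,0,0,0],[0,0,-90,0,0,0],[0,0,-115,0,0,0],[0,0,-120,0,0,0],[0,0,-120,0,0,0]]]'

```text
time: 6.93
eef_pos: [0.5473, -0.3025, 0.0968]
tcp_rot: [0.599, 0.801, 0.0, 0.002]
force: [-0.5, 0.7, -4.8]
finger_gap: 0.0235
grasp_force: 60.0
```

Run:
```python
from h import *
s=get_state();print(s["eef_pos"],s["force"],s["moment"],s["grasp_force"]);a=go([.624,-.136,.095],rot(100.9))
```

```text
[ 0.54727826 -0.30245942  0.09683818] [-0.46100123  0.69621371 -4.79010682] [-0.32423875 -0.02303706  0.01825074] 59.98587906360626
[138.1, 120.5, 1.8, 0.1, 0.1, 5.5]
```

>>> play_rows --motion '[[[14,12,2,0,0,0.5],[35,30,2,0,0,1.5],[58,51,2,0,0,2.5],[81,71,2,0,0,3.5],[104,91,2,0,0,4.5],[125,109,2,0,0,5],[138,120,2,0,0,5.5],[138,120,2,0,0,5.5],[138,120,2,0,0,5.5],[138,120,2,0,0,5.5]]]'

```text
time: 7.77
eef_pos: [0.6209, -0.1367, 0.0915]
tcp_rot: [0.637, 0.771, -0.002, -0.001]
force: [-0.1, -0.2, -5.3]
finger_gap: 0.0232
grasp_force: 60.0
```

Run:
```python
from h import *
i,p,d=grab("wrist");cv2.imwrite("pics/w3.png",p[...,::-1]);C=cloud(i,d);np.savez("w3.npz",p=p,C=C)
s=get_state();print(s["eef_pos"],s["moment"]);A=R.from_quat(s["tcp_rot"]).as_matrix();print(A[:,0],A[:,2])
L=(C-s["eef_pos"])@A*1000
X,Y,Z=C[...,0],C[...,1],C[...,2]
# bar blade points
b=(d>0)&(abs(L[...,1])<25)&(Z>.09)&(L[...,0]>90)&(Z<.14)
q=L[b];print("blade n",len(q),"x max",q[:,0].max(),"z",np.median(q[q[:,0]>200][:,2]),np.polyfit(q[:,0],q[:,2],1),np.median(q[q[:,0]>200][:,1]), np.polyfit(q[:,0],q[:,1],1))
f=(Z>.008)&(Z<.04)&(Y>.05)&(Y<.15)&(X>.5)&(X<.65)
r=cv2.minAreaRect(C[f][:,:2].astype(np.float32)*1000);print("fulc",r,Z[f].max(),f.sum())
sl=(Z>.040)&(Z<.056)&(Y>.1);r=cv2.minAreaRect(C[sl][:,:2].astype(np.float32)*1000);print(r,np.median(Z[sl]),cv2.boxPoints(r).tolist())
# slab edge line: min y per x bin
P=C[sl]
e=[]
for x in np.arange(.44,.70,.01):
    w=P[abs(P[:,0]-x)<.004]
    if len(w)>10:e.append((x,w[:,1].min()))
e=np.array(e);print("edge line",np.polyfit(e[:,0],e[:,1],1),len(e),e[:,0].min(),e[:,0].max(),np.std(e[:,1]-np.polyval(np.polyfit(e[:,0],e[:,1],1),e[:,0])))
```

```text
[ 0.62103923 -0.13737425  0.09195665] [-0.37722436  0.04825087 -0.02691137]
[-1.86690657e-01  9.82418623e-01 -4.97311730e-04] [-0.00285333 -0.00104843 -0.99999538]
blade n 5151 x max 124.89252719190213 z nan [ 8.17690464e-03 -3.00508288e+01] nan [ 0.00139311 -0.42459358]
  return _methods._mean(a, axis=axis, dtype=dtype,
  ret = ret.dtype.type(ret / rcount)
Traceback (most recent call last):
ValueError: zero-size array to reduction operation maximum which has no identity
```

View pics/w3.png

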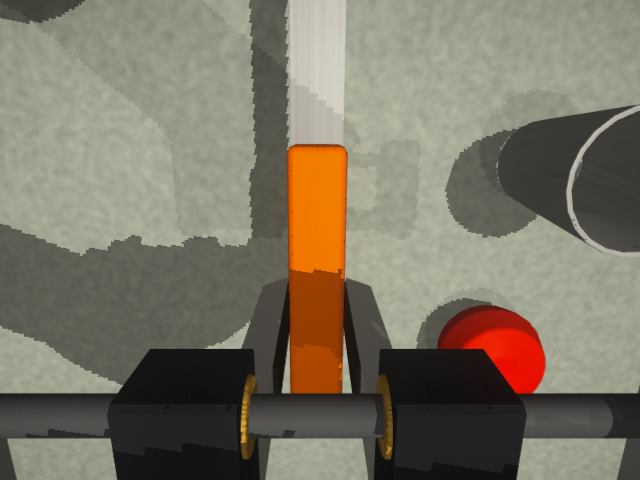

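Wrist view: bar held straight between the fingers (grip (318,250)), beaker and tomato clear; the fulcrum is out of view. I'll measure blade, rod and slab together in the scene camera, comparing with the tool's prediction to remove bias.

```bash
cat > rel.py <<'E'
from h import *
import sys
for n in ("scene","side"):
    i,p,d=grab(n);C=cloud(i,d);s=get_state();A=R.from_quat(s["tcp_rot"]).as_matrix();L=(C-s["eef_pos"])@A*1000
    cv2.imwrite(f"pics/{n}_{sys.argv[1]}.png",p[...,::-1])
    b=(d>0)&(abs(L[...,1])<16)&(L[...,0]>125)&(L[...,0]<270)&(abs(L[...,2]+30)<8)
    q=L[b];print(n,"eef",s["eef_pos"].round(4),"blade n",len(q),"tipx",np.percentile(q[:,0],[95,99,100]).round(1),"z(x) fit",np.polyfit(q[:,0],q[:,2],1).round(4),"z200",np.polyval(np.polyfit(q[:,0],q[:,2],1),200).round(1),"y",np.percentile(q[:,1],[2,50,98]).round(1))
    f=np.load(n+"0.npz");C0=cloud(i,f["d"]);X,Y,Z=[C0[...,k] for k in range(3)]
    m=(Z>.010)&(Z<.04)&(X>.5)&(X<.65)&(Y>.06)&(Y<.16)&(f["d"]>0);k,l,st,_=cv2.connectedComponentsWithStats(m.astype(np.uint8));P=C0[l==1+np.argmax(st[1:,4])]
    y=np.radians(10.9);U=np.array([[np.cos(y),np.sin(y)],[-np.sin(y),np.cos(y)]])
    Q=P[:,:2]@U.T*1000;top=P[:,2]>P[:,2].max()-.005
    print(" rod: slabaxes x range",Q[:,0].min().round(1),Q[:,0].max().round(1),"y all",np.percentile(Q[:,1],[1,99]).round(1),"top y",np.median(Q[top][:,1]).round(1),"zmax",np.percentile(P[:,2],98).round(4))
    hsv=cv2.cvtColor(f["p"],cv2.COLOR_RGB2HSV)
    m=(Z>.043)&(Z<.055)&(hsv[...,1]<80)&(X>.35)&(X<.75)&(Y>.1)&(Y<.48);Q=C0[m][:,:2]@U.T*1000
    e=[];xc=np.arange(Q[:,0].min()+20,Q[:,0].max()-20,8)
    for x in xc: e.append(np.percentile(Q[abs(Q[:,0]-x)<5][:,1],1))
    print(" slab edge fit (slope,deg)",np.degrees(np.polyfit(xc,e,1)[0]).round(2),"median y",np.median(e).round(1),"x range",Q[:,0].min().round(1),Q[:,0].max().round(1),"z",np.median(C0[m][:,2]).round(4))
    t=s["eef_pos"]+A@[.2507,0,-.0277];print(" tip pred slabaxes",(t[:2]@U.T*1000).round(1),t[2].round(4))
E
python3 rel.py a
```

```text
scene eef [ 0.6213 -0.1375  0.0923] blade n 683 tipx [243.7 248.9 249.6] z(x) fit [ 6.20000e-03 -2.99835e+01] z200 -28.8 y [-10.1   4.3  13.9]
 rod: slabaxes x range 546.4 629.5 y all [-20.9  24.1] top y 1.7 zmax 0.028
 slab edge fit (slope,deg) 0.05 median y 61.6 x range 417.4 754.8 z 0.0487
 tip pred slabaxes [584.9  -1.8] 0.1199
side eef [ 0.6217 -0.1374  0.0926] blade n 456 tipx [242.6 248.2 251.2] z(x) fit [ 7.20000e-03 -3.20873e+01] z200 -30.7 y [-13.6  -3.8  10.1]
 rod: slabaxes x range 542.0 626.2 y all [-24.2  23.5] top y -0.7 zmax 0.0308
 slab edge fit (slope,deg) 0.1 median y 58.1 x range 425.7 750.6 z 0.0506
 tip pred slabaxes [585.3  -1.8] 0.1202
```

```bash
cat > bar.py <<'E'
from h import *
YAW=100.9;yy=np.radians(10.9);ex=np.array([np.cos(yy),np.sin(yy),0]);ey=np.array([-np.sin(yy),np.cos(yy),0]);ez=np.array([0,0,1.])
XR,YR,YE=.586,.0005,.060
DROOP=.45;TIP=np.array([.2507,0,-.0224])
def pose(tip_in,theta,up=0,droop=DROOP):
    """bar underside tangent to rod (raised by up mm), tip tip_in mm past the edge, slope theta deg nose down"""
    t=np.radians(theta);y=YE-YR+tip_in/1000
    h=.016+.010/np.cos(t)-np.tan(t)*y+up/1000
    M=rot(YAW,theta-droop);P=ex*XR+ey*(YE+tip_in/1000)+ez*h
    return P-M@TIP,M
def here(tip=TIP):
    s=get_state();A=R.from_quat(s["tcp_rot"]).as_matrix();T=s["eef_pos"]+A@tip
    print("t",round(s["time"],2),"tip slabx",round(T@ex*1000-586,1),"in",round((T@ey-YE)*1000,1),"h",round(T[2]*1000,1),"slope",round(np.degrees(np.arcsin(-A[2,0]))+DROOP,2),"yaw",round(np.degrees(np.arctan2(A[1,0],A[0,0])),2),"F",s["force"].round(1),"Fy",round(s["force"]@ey,1),"M",s["moment"].round(2),"grip",round(s["grasp_force"]),round(s["finger_gap"]*1e3,1))
E
python3 - <<'E'
from bar import *
here();a=go(*pose(-15,15.5,25));print(a[0]);a=go(*pose(-15,15.5,2),a)
E
```

```text
t 7.92 tip slabx -0.8 in -61.8 h 114.9 slope 0.48 yaw 100.73 F [ 0.4  0.2 -4. ] Fy 0.1 M [-0.32 -0.04  0.02] grip 60 23.5
[49.6, 1.4, 10.1, -0.1, -15.0, -0.2]
[ 0.61379855 -0.0884465   0.08250204]
[6.0, 0.0, 22.2, 0.0, 0.0, 0.0]
```

>>> play_rows --motion '[[[6,0,1,0,-2,0],[13,0,3,0,-4,0],[21,1,5,0,-7,0],[29,1,7,0,-10,0],[37,1,8,0,-12,0],[45,1,10,0,-14,0],[49.6,1.4,10,0,-15,-0.2],[49.6,1.4,10,0,-15,-0.2],[49.6,1.4,10,0,-15,-0.2]]]'

```text
time: 8.67
eef_pos: [0.6146, -0.0866, 0.0831]
tcp_rot: [0.63, 0.766, -0.083, 0.1]
force: [-0.5, -1.3, -3.7]
finger_gap: 0.0233
grasp_force: 60.0
```

Run:
```python
from bar import *
here();a=go(*pose(-15,15.5,4));a=go(*pose(-15,15.5,0),a)
```

```text
t 8.67 tip slabx 0.3 in -13.3 h 39.9 slope 15.43 yaw 101.1 F [-0.5 -1.3 -3.7] Fy -1.2 M [ 0.18  0.09 -0.04] grip 60 23.3
[4.0, -1.1, 21.3, -0.0, -0.1, 0.2]
[1.0, 0.0, 3.9, 0.0, 0.0, 0.0]
```

>>> play_rows --motion '[[[1,0,5,0,0,0],[2,0,12,0,0,0],[3,-0.5,18,0,0,0],[4,-1,21,0,0,0],[4,-1,21,0,0,0],[4,-1,21,0,0,0]]]'

```text
time: 9.17
eef_pos: [0.6138, -0.0888, 0.0614]
tcp_rot: [0.63, 0.765, -0.083, 0.1]
force: [-1.0, -0.3, -3.3]
finger_gap: 0.0235
grasp_force: 60.0
```

Run:
```python
from bar import *
here();a=go(*pose(-15,15.5,0))
i,p,d=grab("scene");cv2.imwrite("pics/s4.png",cv2.resize(p[190:370,280:520,::-1],None,fx=3.3,fy=3.3,interpolation=cv2.INTER_CUBIC))
```

```text
t 9.17 tip slabx -0.6 in -15.3 h 18.2 slope 15.44 yaw 101.05 F [-1.  -0.3 -3.3] Fy -0.1 M [0.2  0.06 0.09] grip 60 23.5
[1.3, 0.1, 3.7, -0.0, -0.1, 0.1]
```

View pics/s4.png

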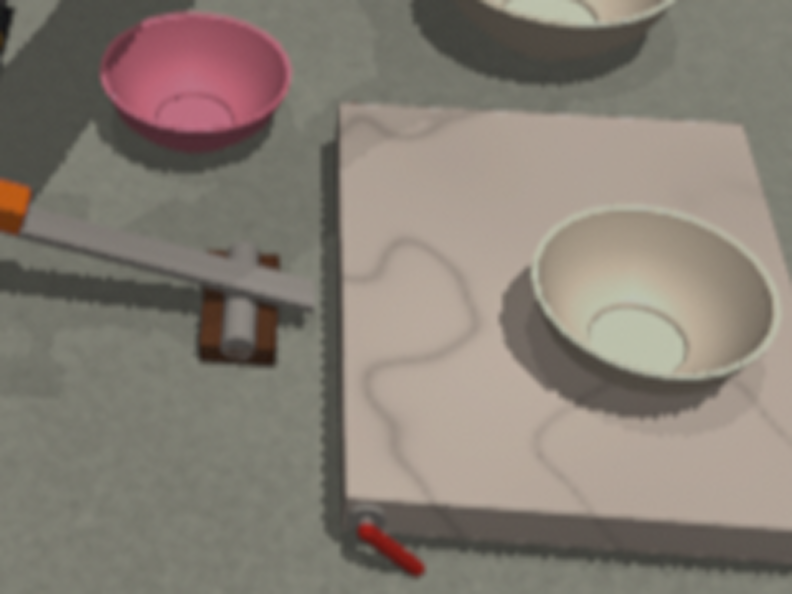

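The blade (tip at crop (312,300)) lies over the rod just short of the slab edge, aligned. Lower to contact.

>>> play_rows --motion '[[[0,0,1,0,0,0],[0.5,0,2,0,0,0],[0.7,0,2.5,0,0,0],[0.7,0,2.5,0,0,0]]]'

```text
time: 9.55
eef_pos: [0.6141, -0.0881, 0.0592]
tcp_rot: [0.63, 0.765, -0.083, 0.101]
force: [-0.3, 0.3, -3.5]
finger_gap: 0.0233
grasp_force: 60.0
```

>>> play_rows --motion '[[[0,0,0.5,0,0,0],[0.3,0,1,0,0,0],[0.3,0,1,0,0,0]]]'

```text
time: 9.8
eef_pos: [0.6141, -0.0881, 0.0581]
tcp_rot: [0.63, 0.765, -0.083, 0.101]
force: [-0.0, 0.3, -3.4]
finger_gap: 0.0232
grasp_force: 60.0
```

Run:
```python
from bar import *
here();a=go(*pose(-15,15.5,0))
```

```text
t 9.8 tip slabx -0.5 in -14.7 h 14.9 slope 15.44 yaw 101.08 F [-0.   0.3 -3.4] Fy 0.2 M [0.28 0.09 0.01] grip 60 23.2
[-0.1, -0.3, 0.7, 0.0, -0.1, 0.2]
```

>>> play_rows --motion '[[[0,0,0.5,0,0,0],[0,0,1,0,0,0],[0,0,1,0,0,0]]]'

```text
time: 10.05
eef_pos: [0.6141, -0.0885, 0.0572]
tcp_rot: [0.63, 0.765, -0.083, 0.101]
force: [0.4, 0.2, -3.5]
finger_gap: 0.0237
grasp_force: 60.0
```

>>> play_rows --motion '[[[0,0,0.5,0,0,0],[0,0,1,0,0,0],[0,0,1,0,0,0]]]'

```text
time: 10.3
eef_pos: [0.6142, -0.0888, 0.0562]
tcp_rot: [0.63, 0.765, -0.083, 0.101]
force: [0.3, 1.1, -3.8]
finger_gap: 0.0237
grasp_force: 60.0
```

Run:
```python
from bar import *
here();a=go(*pose(-15,15.5,0))
```

```text
t 10.3 tip slabx -0.4 in -15.4 h 13.0 slope 15.45 yaw 101.07 F [ 0.3  1.1 -3.8] Fy 1.0 M [0.28 0.06 0.03] grip 60 23.7
[0.1, -0.4, -1.3, 0.0, -0.0, 0.2]
```

>>> play_rows --motion '[[[0,0,0.5,0,0,0],[0,0,1,0,0,0],[0,0,1,0,0,0]]]'

```text
time: 10.55
eef_pos: [0.6143, -0.0891, 0.0553]
tcp_rot: [0.63, 0.765, -0.083, 0.101]
force: [0.5, -0.8, -2.6]
finger_gap: 0.0235
grasp_force: 60.0
```

>>> play_rows --motion '[[[0,0,0.5,0,0,0],[0,0,1,0,0,0],[0,0,1,0,0,0]]]'

```text
time: 10.8
eef_pos: [0.6144, -0.0894, 0.0544]
tcp_rot: [0.63, 0.765, -0.083, 0.101]
force: [0.3, -1.1, -2.5]
finger_gap: 0.0235
grasp_force: 60.0
```

Run:
```python
from bar import *
here()
i,p,d=grab("scene");C=cloud(i,d);s=get_state();A=R.from_quat(s["tcp_rot"]).as_matrix();L=(C-s["eef_pos"])@A*1000
b=(d>0)&(abs(L[...,1])<12)&(L[...,0]>125)&(L[...,0]<256)&(abs(L[...,2]+29)<4)
q=L[b];c=np.polyfit(q[:,0],q[:,2],1);print(len(q),c,np.polyval(c,[150,200,250]),np.percentile(q[:,0],99))
cv2.imwrite("pics/s5.png",cv2.resize(p[230:320,300:420,::-1],None,fx=6.5,fy=6.5,interpolation=cv2.INTER_CUBIC))
```

```text
t 10.8 tip slabx -0.3 in -16.0 h 11.1 slope 15.46 yaw 101.07 F [ 0.3 -1.1 -2.5] Fy -1.1 M [0.33 0.16 0.02] grip 60 23.5
328 [-3.24220105e-03 -3.07721152e+01] [-31.2584454  -31.42055546 -31.58266551] 247.67451842468745
```

The blade is now on the rod: it rotated up in the tool frame by 0.65°, and the bar's weight is partly taken. Update the bar-in-hand estimate, steepen to 16°, then slide in.

```bash
sed -i 's/^DROOP=.*/DROOP=-.2;TIP=np.array([.2507,0,-.0255])/; s/droop=DROOP/droop=-.2/' bar.py
python3 - <<'E'
from bar import *
here();a=go(*pose(-14,16,-.3)); b=go(*pose(7,16,-.3),a)
E
```

```text
t 10.85 tip slabx -0.3 in -15.2 h 14.1 slope 14.81 yaw 101.07 F [-0.2  0.3 -1.6] Fy 0.3 M [0.28 0.13 0.03] grip 60 23.5
[0.9, -0.4, -4.5, 0.0, -1.2, 0.2]
[21.8, -0.0, -0.1, 0.0, 0.0, 0.0]
```

>>> play_rows --motion '[[[0.3,0,-2,0,-0.5,0],[0.6,-0.4,-3.5,0,-1,0.1],[0.9,-0.4,-4.5,0,-1.2,0.2],[0.9,-0.4,-4.5,0,-1.2,0.2]]]'

```text
time: 11.18
eef_pos: [0.6136, -0.0863, 0.0585]
tcp_rot: [0.63, 0.764, -0.089, 0.109]
force: [0.8, 0.7, -1.6]
finger_gap: 0.0233
grasp_force: 60.0
```

```bash
cat > chk.py <<'E'
from bar import *
here()
i,p,d=grab("scene");C=cloud(i,d);s=get_state();A=R.from_quat(s["tcp_rot"]).as_matrix();L=(C-s["eef_pos"])@A*1000
b=(d>0)&(abs(L[...,1])<12)&(L[...,0]>125)&(L[...,0]<256)&(abs(L[...,2]+30)<5)
q=L[b];c=np.polyfit(q[:,0],q[:,2],1);print(len(q),"blade",c[0].round(4),np.polyval(c,[150,200,250]).round(1))
y=np.radians(10.9);U=np.array([ex[:2],ey[:2]]);Q=C[...,:2]@U.T*1000-[586,60];Z=C[...,2]*1000
w=(d>0)&(abs(Q[...,0])<140)&(Q[...,1]>10)&(Q[...,1]<250)&(Z>40)&(Z<75)
g=np.c_[Q[w],np.ones(w.sum())];z=Z[w]
for _ in range(6):
    k=np.linalg.lstsq(g,z,rcond=None)[0];ok=abs(z-g@k)<2.5;g,z=g[ok],z[ok]
print("slab slopes x,y",k[:2].round(4),"z at edge",k[2].round(1))
E
python3 - <<'E'
exec(open('chk.py').read())
E
```

```text
t 11.18 tip slabx 0.0 in -12.9 h 13.0 slope 16.0 yaw 100.94 F [ 0.8  0.7 -1.6] Fy 0.5 M [0.53 0.2  0.01] grip 60 23.3
523 blade -0.0022 [-31.7 -31.8 -32. ]
slab slopes x,y [0.0005 0.0088] z at edge 48.3
```

>>> play_rows --motion '[[[2,0,0,0,0,0],[5,0,0,0,0,0],[8,0,0,0,0,0],[11,0,0,0,0,0],[13,0,0,0,0,0],[14,0,0,0,0,0],[14,0,0,0,0,0]]]'

```text
time: 11.82
eef_pos: [0.6109, -0.0735, 0.0543]
tcp_rot: [0.63, 0.763, -0.089, 0.109]
force: [-0.5, 0.7, -1.7]
finger_gap: 0.0234
grasp_force: 60.0
```

>>> play_rows --motion '[[[1,0,0,0,0,0],[2,0,0,0,0,0],[3,0,0,0,0,0],[4,0,0,0,0,0],[4,0,0,0,0,0]]]'

```text
time: 12.23
eef_pos: [0.6103, -0.0701, 0.0534]
tcp_rot: [0.631, 0.763, -0.09, 0.109]
force: [-0.5, -0.3, -1.3]
finger_gap: 0.0233
grasp_force: 60.0
```

```bash
python3 chk.py
```

```text
t 12.23 tip slabx 0.1 in 3.6 h 7.9 slope 15.99 yaw 100.88 F [-0.5 -0.3 -1.3] Fy -0.2 M [ 0.47  0.14 -0.03] grip 60 23.3
490 blade -0.0078 [-31.8 -32.2 -32.6]
slab slopes x,y [0.0003 0.0083] z at edge 48.3
```

>>> play_rows --motion '[[[1,0,0,0,0,0],[2,0,0,0,0,0],[3,0,0,0,0,0],[3,0,0,0,0,0]]]'

```text
time: 12.62
eef_pos: [0.6097, -0.0672, 0.0525]
tcp_rot: [0.63, 0.763, -0.09, 0.109]
force: [0.1, -0.4, -2.1]
finger_gap: 0.0233
grasp_force: 60.0
```

>>> play_rows --motion '[[[0.7,0,0,0,0,0],[1.4,0,0,0,0,0],[1.4,0,0,0,0,0]]]'

```text
time: 12.87
eef_pos: [0.6095, -0.066, 0.0522]
tcp_rot: [0.631, 0.763, -0.09, 0.109]
force: [-0.4, -0.1, -1.5]
finger_gap: 0.0235
grasp_force: 60.0
```

```bash
python3 -c "from bar import *;here()"
```

```text
t 12.87 tip slabx 0.1 in 7.8 h 6.7 slope 15.99 yaw 100.88 F [-0.4 -0.1 -1.5] Fy -0.0 M [ 0.45  0.14 -0.06] grip 60 23.5
```

>>> play_rows --motion '[[[0.6,0,0,0,0,0],[1.2,0,0,0,0,0],[1.2,0,0,0,0,0]]]'

```text
time: 13.12
eef_pos: [0.6093, -0.0649, 0.0518]
tcp_rot: [0.631, 0.763, -0.09, 0.109]
force: [0.1, 0.3, -1.8]
finger_gap: 0.0233
grasp_force: 60.0
```

>>> play_rows --motion '[[[0.6,0,0,0,0,0],[1.2,0,0,0,0,0],[1.2,0,0,0,0,0]]]'

```text
time: 13.37
eef_pos: [0.609, -0.0637, 0.0514]
tcp_rot: [0.631, 0.763, -0.09, 0.109]
force: [-1.1, -0.5, -1.6]
finger_gap: 0.0231
grasp_force: 60.0
```

>>> play_rows --motion '[[[0.6,0,0,0,0,0],[1.2,0,0,0,0,0],[1.2,0,0,0,0,0]]]'

```text
time: 13.62
eef_pos: [0.6088, -0.0626, 0.0511]
tcp_rot: [0.631, 0.763, -0.09, 0.109]
force: [-0.4, -1.1, -2.4]
finger_gap: 0.0233
grasp_force: 60.0
```

>>> play_rows --motion '[[[0.6,0,0,0,0,0],[1.2,0,0,0,0,0],[1.2,0,0,0,0,0]]]'

```text
time: 13.87
eef_pos: [0.6086, -0.0616, 0.0509]
tcp_rot: [0.631, 0.763, -0.09, 0.109]
force: [0.8, -1.3, -0.3]
finger_gap: 0.0234
grasp_force: 60.0
```

>>> play_rows --motion '[[[0.5,0,0,0,0,0],[1,0,0,0,0,0],[1,0,0,0,0,0]]]'

```text
time: 14.12
eef_pos: [0.6086, -0.0615, 0.0509]
tcp_rot: [0.631, 0.763, -0.09, 0.109]
force: [0.1, -2.1, -1.1]
finger_gap: 0.0234
grasp_force: 60.0
```

```bash
python3 chk.py
```

```text
t 14.12 tip slabx 0.2 in 12.3 h 5.2 slope 16.06 yaw 100.85 F [ 0.1 -2.1 -1.1] Fy -2.0 M [-0.17  0.07  0.05] grip 60 23.4
460 blade -0.0081 [-32.  -32.4 -32.8]
slab slopes x,y [0.0003 0.0082] z at edge 48.3
```

>>> play_rows --motion '[[[0.5,0,0,0,0,0],[1,0,0,0,0,0],[1,0,0,0,0,0]]]'

```text
time: 14.42
eef_pos: [0.6086, -0.0615, 0.0509]
tcp_rot: [0.631, 0.763, -0.09, 0.11]
force: [1.6, -5.2, 0.6]
finger_gap: 0.0234
grasp_force: 60.0
```

```bash
python3 -c "from bar import *;here()"
```

```text
t 14.42 tip slabx 0.4 in 12.3 h 4.9 slope 16.12 yaw 100.81 F [ 1.6 -5.2  0.6] Fy -5.4 M [-0.82 -0.08  0.05] grip 60 23.4
```

>>> play_rows --motion '[[[0.5,0,0.2,0,0,0],[0.5,0,0.2,0,0,0],[0.5,0,0.2,0,0,0],[0.5,0,0.2,0,0,0]]]'

```text
time: 14.75
eef_pos: [0.6087, -0.0615, 0.0507]
tcp_rot: [0.631, 0.763, -0.09, 0.11]
force: [1.0, -6.2, 1.0]
finger_gap: 0.0232
grasp_force: 60.0
```

```bash
python3 -c "from bar import *;here()"
```

```text
t 14.75 tip slabx 0.5 in 12.3 h 4.7 slope 16.14 yaw 100.8 F [ 1.  -6.2  1. ] Fy -6.3 M [-1.08 -0.03  0.02] grip 60 23.2
```

Touch felt at about 12 mm in, 6 N. Draw back 5 mm (plus the 2.7 mm of wind-up).

>>> play_rows --motion '[[[-1.5,0,0,0,0,0],[-3,0,0,0,0,0],[-4.5,0,0,0,0,0],[-6,0,0,0,0,0],[-7.7,0,0,0,0,0],[-7.7,0,0,0,0,0],[-7.7,0,0,0,0,0]]]'

```text
time: 15.33
eef_pos: [0.6093, -0.066, 0.0519]
tcp_rot: [0.63, 0.763, -0.089, 0.108]
force: [-0.6, 1.7, -2.7]
finger_gap: 0.0235
grasp_force: 60.0
```

```bash
sed -i 's/^DROOP=.*/DROOP=-.45;TIP=np.array([.2507,0,-.0268])/; s/droop=-.2/droop=DROOP/' bar.py; python3 chk.py
python3 - <<'E'
from bar import *
a=None
for ti,th in((7,16),(8,12),(9,8),(9.5,4),(10,2),(10,0)):
    P=pose(ti,th);go(*P);
E
```

```text
t 15.33 tip slabx -0.1 in 8.2 h 7.9 slope 15.7 yaw 100.9 F [-0.6  1.7 -2.7] Fy 1.8 M [0.88 0.24 0.01] grip 60 23.5
480 blade -0.0046 [-32.1 -32.3 -32.5]
slab slopes x,y [-0.      0.0083] z at edge 48.4
[-1.1, 0.2, -0.5, -0.0, -0.3, -0.0]
[1.0, 0.2, 12.3, -0.0, 3.7, -0.0]
[4.3, 0.2, 24.9, 0.0, 7.7, -0.0]
[8.2, 0.2, 37.1, 0.0, 11.7, -0.0]
[10.9, 0.2, 43.0, 0.0, 13.7, -0.0]
[13.3, 0.1, 48.9, 0.0, 15.7, -0.0]
```

>>> play_rows --motion '[[[0,0,2.5,0,0.8,0],[0.2,0,5,0,1.5,0],[0.4,0,7.5,0,2.3,0],[0.7,0,10,0,3,0],[1,0,12.3,0,3.7,0],[1.7,0,15,0,4.5,0],[2.4,0,17.5,0,5.3,0],[3,0,20,0,6.1,0],[3.6,0,22.5,0,6.9,0],[4.3,0,25,0,7.7,0]]]'

```text
time: 16.22
eef_pos: [0.6103, -0.0685, 0.0276]
tcp_rot: [0.635, 0.769, -0.046, 0.056]
force: [-3.2, 6.1, 6.4]
finger_gap: 0.0235
grasp_force: 60.0
```

```bash
cat >> chk.py <<'E'
hsv=cv2.cvtColor(p,cv2.COLOR_RGB2HSV).astype(int)
m=((hsv[...,0]<6)|(hsv[...,0]>174))&(hsv[...,1]>140)&(hsv[...,2]>50);m[:,:375]=0;m[:330]=0
vv,uu=np.nonzero(m);print("foot",len(vv),"u",uu.min(),uu.max(),"v",vv.min(),vv.max(),"u@bottom",uu[vv>=vv.max()-1].mean().round(1),"tilt est",round(k[1]*-1+.0083,4))
for ti,th in((9,8),(9.5,4),(10,2),(10,0),(10,-2)): print(th,end=" ");go(*pose(ti,th))
E
python3 chk.py
```

```text
t 16.22 tip slabx 0.4 in 9.3 h 17.9 slope 7.87 yaw 100.88 F [-3.2  6.1  6.4] Fy 6.6 M [1.1  0.69 0.01] grip 60 23.5
519 blade 0.0028 [-31.4 -31.2 -31.1]
slab slopes x,y [ 0.0001 -0.0128] z at edge 53.2
foot 98 u 389 404 v 347 363 u@bottom 402.7 tilt est 0.0211
8 [-0.2, -0.1, 0.5, 0.0, -0.2, -0.1]
4 [2.0, -0.1, 13.2, 0.0, 3.8, -0.1]
2 [3.9, -0.1, 19.4, 0.0, 5.8, -0.1]
0 [5.5, -0.1, 25.6, 0.0, 7.8, -0.1]
-2 [7.4, -0.1, 31.7, 0.0, 9.8, -0.1]
```

>>> play_rows --motion '[[[0.2,0,2,0,0.6,0],[0.6,0,4,0,1.2,0],[1,0,6,0,1.8,0],[1.4,0,8,0,2.4,0],[1.8,0,10.5,0,3.1,0],[2.2,0,13,0,3.8,0],[2.8,0,15,0,4.5,0],[3.3,0,17,0,5.1,0],[3.9,0,19.5,0,5.8,0],[3.9,0,19.5,0,5.8,0]]]'

```text
time: 17.1
eef_pos: [0.6104, -0.0676, 0.0081]
tcp_rot: [0.637, 0.771, -0.013, 0.017]
force: [-2.3, 5.9, 8.2]
finger_gap: 0.0237
grasp_force: 60.0
```

```bash
python3 chk.py
```

```text
t 17.1 tip slabx 0.8 in 9.8 h 23.9 slope 2.06 yaw 100.85 F [-2.3  5.9  8.2] Fy 6.2 M [1.25 0.61 0.13] grip 60 23.7
543 blade -0.002 [-31.5 -31.6 -31.7]
slab slopes x,y [ 0.0001 -0.0399] z at edge 59.6
foot 79 u 390 397 v 345 362 u@bottom 395.7 tilt est 0.0482
8 [-1.9, -0.6, -18.5, 0.1, -5.9, -0.0]
4 [-0.9, -0.7, -5.7, 0.1, -1.9, -0.0]
2 [0.3, -0.7, 0.7, 0.1, 0.1, -0.0]
0 [1.3, -0.7, 7.0, 0.1, 2.1, -0.0]
-2 [2.6, -0.7, 13.3, 0.1, 4.1, -0.0]
```

>>> play_rows --motion '[[[0.3,0,2,0,0.6,0],[0.6,0,4,0,1.2,0],[1,0,6,0,1.8,0],[1.4,0,8,0,2.4,0],[1.5,0,8.6,0,2.6,0],[1.5,0,8.6,0,2.6,0],[1.5,0,8.6,0,2.6,0]]]'

```text
time: 17.73
eef_pos: [0.6106, -0.0666, 0.0002]
tcp_rot: [0.637, 0.771, 0.001, 0.001]
force: [-3.2, 5.1, 11.6]
finger_gap: 0.0235
grasp_force: 60.0
```

```bash
python3 chk.py
```

```text
t 17.73 tip slabx 0.9 in 9.8 h 27.1 slope -0.48 yaw 100.9 F [-3.2  5.1 11.6] Fy 5.6 M [1.12 0.7  0.18] grip 60 23.5
554 blade -0.0028 [-31.4 -31.5 -31.7]
slab slopes x,y [-0.0001 -0.0517] z at edge 62.4
foot 86 u 385 395 v 344 361 u@bottom 386.2 tilt est 0.06
8 [-2.0, -0.9, -26.6, 0.1, -8.5, -0.0]
4 [-1.6, -1.0, -13.7, 0.1, -4.5, -0.0]
2 [-0.7, -1.0, -7.3, 0.1, -2.5, 0.0]
0 [-0.0, -1.0, -1.0, 0.1, -0.5, 0.0]
-2 [1.0, -1.0, 5.4, 0.1, 1.5, 0.0]
```

```bash
cat > foot.py <<'E'
from bar import *
i,p,d=grab("scene")
hsv=cv2.cvtColor(p,cv2.COLOR_RGB2HSV).astype(int)
m=((hsv[...,0]<6)|(hsv[...,0]>174))&(hsv[...,1]>140)&(hsv[...,2]>50);m[:,:375]=0;m[:330]=0
vv,uu=np.nonzero(m);r=cv2.fitEllipse(np.c_[uu,vv].astype(np.float32));print("mask",r,vv.max(),uu.min(),uu.max(),uu[vv>=vv.max()-2].mean())
import sys;t=float(sys.argv[1]);
piv=np.array([0,.105,0])
def W(q):
    v=np.array(q)-piv;c,s=np.cos(t),np.sin(t);v=np.array([v[0],c*v[1]+s*v[2],-s*v[1]+c*v[2]])+piv
    return ex*(.587+v[0])+ey*(.190+v[1])+ez*v[2]
print("hinge",np.round(proj(i,W([.175,-.118,.033])),1))
for a in(0,.6,.7,.8,.87,.94):
    b=.84-a;print(a,np.round(proj(i,W([.175,-.118+.040*np.sin(b),.033-.040*np.cos(b)])),1))
cv2.imwrite("pics/f_%s.png"%sys.argv[2],cv2.resize(p[320:380,360:440,::-1],None,fx=8,fy=8,interpolation=cv2.INTER_CUBIC))
E
python3 foot.py .060 a
```

```text
mask ((389.8656005859375, 351.97222900390625), (4.4728617668151855, 17.505369186401367), 26.883512496948242) 361 385 395 386.3
hinge [392.8 346.9]
0 [407.7 358.1]
0.6 [394.7 360.9]
0.7 [392.3 360.9]
0.8 [390.  360.7]
0.87 [388.4 360.6]
0.94 [386.8 360.3]
```

>>> play_rows --motion '[[[0,0,1,0,0.3,0],[0.2,0,2,0,0.6,0],[0.2,0,2.4,0,0.7,0],[0.2,0,2.4,0,0.7,0],[0.2,0,2.4,0,0.7,0]]]'

```text
time: 18.25
eef_pos: [0.6106, -0.0662, -0.0021]
tcp_rot: [0.637, 0.771, 0.005, -0.004]
force: [-2.5, 4.2, 12.6]
finger_gap: 0.0232
grasp_force: 60.0
```

```bash
python3 chk.py; python3 foot.py .063 b
```

```text
t 18.25 tip slabx 0.9 in 9.8 h 27.9 slope -1.18 yaw 100.92 F [-2.5  4.2 12.6] Fy 4.6 M [1.29 0.66 0.2 ] grip 60 23.2
560 blade -0.004 [-31.3 -31.5 -31.7]
slab slopes x,y [ 0.0002 -0.0554] z at edge 63.3
foot 89 u 385 395 v 344 361 u@bottom 386.2 tilt est 0.0637
8 [-2.0, -1.0, -28.9, 0.2, -9.2, 0.0]
4 [-1.8, -1.0, -16.1, 0.2, -5.2, 0.0]
2 [-1.0, -1.0, -9.6, 0.2, -3.2, 0.0]
0 [-0.3, -1.0, -3.3, 0.2, -1.2, 0.0]
-2 [0.6, -1.0, 3.0, 0.2, 0.8, 0.0]
mask ((389.93133544921875, 351.74822998046875), (4.61702299118042, 17.369277954101562), 26.149858474731445) 361 385 395 386.44444444444446
hinge [392.9 346.7]
0 [407.8 357.9]
0.6 [394.7 360.7]
0.7 [392.4 360.7]
0.8 [390.  360.5]
0.87 [388.4 360.3]
0.94 [386.8 360.1]
```

View pics/f_b.png

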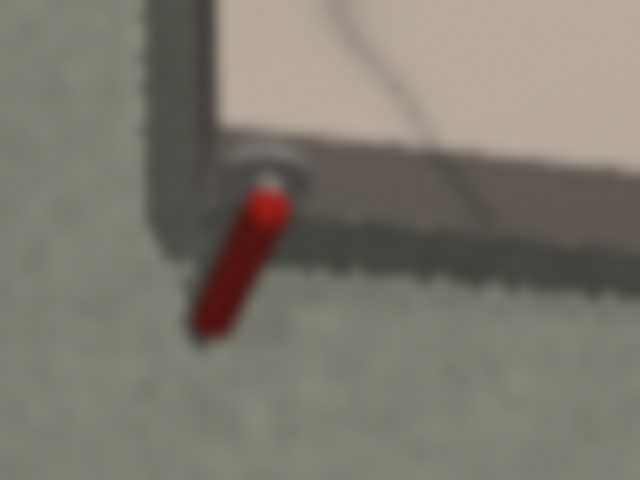

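Foot leg (hinge (268,200) to end (210,330) in crop) is past upright and did not move with the extra lift, so it's at its stop. Ease down.

>>> play_rows --motion '[[[0,0,-1.5,0,-0.5,0],[-0.2,0,-3,0,-1,0],[-0.4,0,-4.5,0,-1.5,0],[-0.6,0,-6,0,-2,0],[-0.8,0,-7.5,0,-2.5,0],[-1,0,-9.5,0,-3.1,0],[-1.3,0,-11.5,0,-3.7,0],[-1.6,0,-13.5,0,-4.4,0],[-1.8,0,-16,0,-5.2,0],[-1.8,0,-16,0,-5.2,0]]]'

```text
time: 19.18
eef_pos: [0.6102, -0.069, 0.0122]
tcp_rot: [0.636, 0.77, -0.026, 0.032]
force: [-0.7, 2.2, -0.3]
finger_gap: 0.0239
grasp_force: 60.0
```

```bash
python3 chk.py; python3 foot.py .051 c
```

```text
t 19.18 tip slabx 0.1 in 8.9 h 18.6 slope 4.2 yaw 100.91 F [-0.7  2.2 -0.3] Fy 2.2 M [1.09 0.31 0.01] grip 60 23.9
236 blade 0.0033 [-33.2 -33.1 -32.9]
slab slopes x,y [ 0.0002 -0.0394] z at edge 59.4
foot 82 u 385 395 v 345 362 u@bottom 386.4 tilt est 0.0477
8 [-0.9, 0.0, -14.8, 0.0, -3.8, -0.0]
4 [0.5, 0.0, -2.0, 0.0, 0.2, -0.0]
2 [1.9, 0.0, 4.3, 0.0, 2.2, -0.0]
0 [3.1, 0.0, 10.6, 0.0, 4.2, -0.0]
-2 [4.7, 0.0, 16.8, 0.0, 6.2, -0.0]
mask ((389.48455810546875, 352.99884033203125), (4.400454998016357, 16.713685989379883), 24.467388153076172) 362 385 394 386.44444444444446
hinge [392.4 347.6]
0 [407.5 358.7]
0.6 [394.5 361.5]
0.7 [392.2 361.5]
0.8 [389.9 361.4]
0.87 [388.2 361.2]
0.94 [386.6 361. ]
```

>>> play_rows --motion '[[[-0.2,0,-3,0,-0.8,0],[-0.5,0,-6,0,-1.6,0],[-0.7,0,-9,0,-2.4,0],[-0.9,0,-12,0,-3.2,0],[-0.9,0,-12,0,-3.2,0],[-0.9,0,-12,0,-3.2,0]]]'

```text
time: 19.78
eef_pos: [0.6102, -0.0689, 0.0242]
tcp_rot: [0.635, 0.769, -0.043, 0.053]
force: [0.3, -1.2, -1.8]
finger_gap: 0.0233
grasp_force: 60.0
```

```bash
python3 -c "
from bar import *
here();go(*pose(-30,7.5,1))"; python3 foot.py .048 d|head -1
```

```text
t 19.78 tip slabx 0.1 in 8.9 h 16.5 slope 7.4 yaw 100.92 F [ 0.3 -1.2 -1.8] Fy -1.2 M [ 0.36  0.1  -0.02] grip 60 23.3
[-39.5, -0.2, -1.8, 0.0, -0.1, 0.0]
mask ((389.6019592285156, 352.9016418457031), (4.527742385864258, 16.87379264831543), 25.20611572265625) 362 385 395 386.44444444444446
```

Bar is free of the slab. Draw it out.

>>> play_rows --motion '[[[-3,0,0,0,0,0],[-7,0,0,0,0,0],[-12,0,-0.5,0,0,0],[-17,0,-1,0,0,0],[-22,0,-1,0,0,0],[-27,0,-1.5,0,0,0],[-32,0,-1.8,0,0,0],[-36,0,-1.8,0,0,0],[-39.5,0,-1.8,0,0,0],[-39.5,0,-1.8,0,0,0]]]'

```text
time: 20.67
eef_pos: [0.6175, -0.1089, 0.0314]
tcp_rot: [0.636, 0.769, -0.043, 0.053]
force: [1.5, -0.6, -2.8]
finger_gap: 0.0235
grasp_force: 60.0
```

```bash
python3 -c "
from bar import *
here();s=get_state();a=go(s['eef_pos']+[0,0,.07],rot(100.9,0));a=go([.547,-.302,.095],rot(106.5),a)"; python3 foot.py .048 e|head -1
```

```text
t 20.67 tip slabx 0.2 in -31.7 h 23.6 slope 7.41 yaw 100.8 F [ 1.5 -0.6 -2.8] Fy -0.9 M [0.02 0.16 0.06] grip 60 23.5
[-9.6, 0.1, -69.3, 0.0, 7.9, -0.1]
[-176.3, -105.8, 6.4, 0.0, 0.0, -5.6]
mask ((389.5591125488281, 352.9123229980469), (4.558642387390137, 16.837560653686523), 25.354475021362305) 362 385 395 386.44444444444446
```

>>> play_rows --motion '[[[-1,0,-10,0,0,0],[-3,0,-25,0,2,0],[-5,0,-40,0,4,0],[-8,0,-55,0,6,0],[-10,0,-69,0,8,0],[-10,0,-69,0,8,0],[-10,0,-69,0,8,0]]]'

```text
time: 21.3
eef_pos: [0.618, -0.1089, 0.1018]
tcp_rot: [0.637, 0.771, 0.001, 0.0]
force: [-0.2, 0.2, -5.3]
finger_gap: 0.0237
grasp_force: 60.0
```

>>> play_rows --motion '[[[-18,-10,1,0,0,-0.5],[-40,-24,2,0,0,-1.5],[-65,-39,3,0,0,-2.5],[-90,-54,4,0,0,-3.5],[-115,-69,5,0,0,-4],[-140,-84,6,0,0,-5],[-160,-96,6,0,0,-5.5],[-172,-103,6,0,0,-5.5],[-176,-106,6,0,0,-5.5],[-176,-106,6,0,0,-5.5]]]'

```text
time: 22.13
eef_pos: [0.546, -0.3005, 0.0935]
tcp_rot: [0.6, 0.8, 0.001, -0.002]
force: [1.0, 0.1, -3.5]
finger_gap: 0.0232
grasp_force: 60.0
```

```bash
python3 -c "
from bar import *
here();
s=get_state();a=go([.547,-.302,-.010],rot(106.5,0.2));
i,p,d=grab('scene');C=cloud(i,d);s=get_state();A=R.from_quat(s['tcp_rot']).as_matrix();L=(C-s['eef_pos'])@A*1000
b=(d>0)&(abs(L[...,1])<12)&(L[...,0]>90)&(L[...,0]<256)&(abs(L[...,2]+30)<7);q=L[b];c=np.polyfit(q[:,0],q[:,2],1);print(len(q),c,np.polyval(c,[80,250]))"
```

```text
t 22.13 tip slabx -130.4 in -208.8 h 121.3 slope -0.69 yaw 106.32 F [ 1.   0.1 -3.5] Fy -0.1 M [-0.28 -0.05 -0.03] grip 60 23.2
[-2.2, 0.6, 103.5, -0.0, -0.4, -0.2]
617 [ 6.56992759e-03 -3.07928073e+01] [-30.26721313 -29.15032544]
```

>>> play_rows --motion '[[[-2,0,15,0,0,0],[-2,0,35,0,0,0],[-2,0,60,0,0,0],[-2,0,80,0,0,0],[-2,0,97,0,0,0],[-2,0,105,0,0.2,0],[-2,0,110,0,0.2,0],[-2,0,112,0,0.2,0],[-2,0,112,0,0.2,0]]]'

```text
time: 22.93
eef_pos: [0.5479, -0.3016, -0.0175]
tcp_rot: [0.599, 0.801, 0.003, -0.002]
force: [1.4, -0.4, -4.4]
finger_gap: 0.0235
grasp_force: 60.0
```

>>> play_rows --motion '[[[0,0,1,0,0,0],[0,0,2,0,0,0],[0,0,3,0,0,0],[0,0,4,0,0,0],[0,0,4,0,0,0]]]'

```text
time: 23.35
eef_pos: [0.5471, -0.3021, -0.0217]
tcp_rot: [0.599, 0.801, 0.002, -0.002]
force: [-0.2, -0.4, -3.4]
finger_gap: 0.0232
grasp_force: 60.0
```

```bash
python3 -c "
from bar import *
here();print(get_state()['eef_pos'])"
```

```text
t 23.35 tip slabx -129.8 in -210.8 h 6.8 slope -0.85 yaw 106.37 F [-0.2 -0.4 -3.4] Fy -0.3 M [-0.31 -0.01  0.01] grip 60 23.2
[ 0.54712479 -0.30213023 -0.02171653]
```

>>> play_rows --motion '[[[0,0,1,0,0,0],[0,0,2,0,0,0],[0,0,2.5,0,0,0],[0,0,2.5,0,0,0]]]'

```text
time: 23.68
eef_pos: [0.547, -0.302, -0.0245]
tcp_rot: [0.599, 0.801, 0.002, -0.003]
force: [0.3, -0.1, -4.3]
finger_gap: 0.0235
grasp_force: 60.0
```

>>> play_rows --motion '[[[0,0,0,0,0,0],[0,0,0,0,0,0],[0,0,0,0,0,0],[0,0,0,0,0,0],[0,0,0,0,0,0],[0,0,0,0,0,0]]]' --gripper 0.6

```text
time: 24.18
eef_pos: [0.5473, -0.3021, -0.0241]
tcp_rot: [0.599, 0.801, 0.002, -0.002]
force: [0.8, -0.1, -0.0]
finger_gap: 0.0561
grasp_force: 0.0
```

>>> play_rows --motion '[[[0,0,-5,0,0,0],[0,0,-20,0,0,0],[0,0,-45,0,0,0],[0,0,-80,0,0,0],[0,0,-120,0,0,0],[0,0,-150,0,0,0],[0,0,-150,0,0,0],[0,0,-150,0,0,0]]]'

```text
time: 24.85
eef_pos: [0.5486, -0.3039, 0.1282]
tcp_rot: [0.599, 0.801, 0.003, -0.0]
force: [-0.5, -0.1, -0.8]
finger_gap: 0.0564
grasp_force: 0.0
```

```bash
python3 foot.py .048 z|head -1; python3 chk.py | grep -E "slab|foot"
python3 - <<'E'
from h import *
i,p,d=grab("scene");C=cloud(i,d)
hsv=cv2.cvtColor(p,cv2.COLOR_RGB2HSV).astype(int)
o=(hsv[...,0]>5)&(hsv[...,0]<16)&(hsv[...,1]>190)&(hsv[...,2]>110);o[:,:140]=0
print("grip",np.median(C[o],0),o.sum())
cv2.imwrite("pics/end.png",p[...,::-1])
E
```

```text
mask ((389.5747985839844, 352.74853515625), (4.443530082702637, 16.800434112548828), 26.125368118286133) 362 385 395 386.25
t 24.9 tip slabx -129.8 in -211.6 h 154.7 slope -0.83 yaw 106.39 F [-0.2  0.3 -0.7] Fy 0.3 M [-0.08  0.01  0.  ] grip 0 56.7
grip [ 0.54768008 -0.2881989   0.02237095] 358Traceback (most recent call last):
  File "chk.py", line 5, in <module>
    q=L[b];c=np.polyfit(q[:,0],q[:,2],1);print(len(q),"blade",c[0].round(4),np.polyval(c,[150,200,250]).round(1))
             ~~~~~~~~~~^^^^^^^^^^^^^^^^^
    raise TypeError("expected non-empty vector for x")
TypeError: expected non-empty vector for x
```

View pics/end.png

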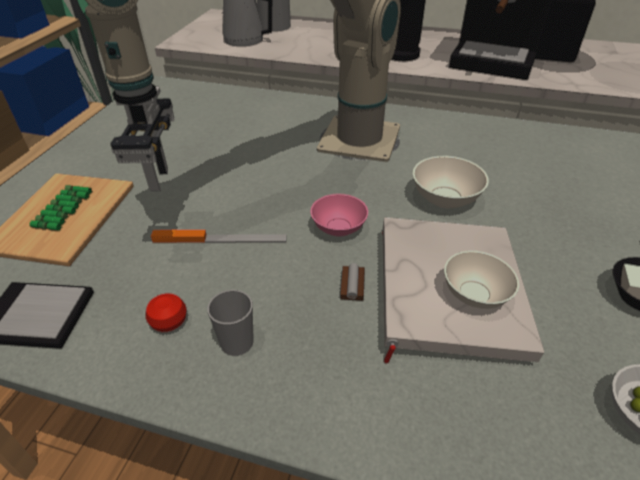

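The bar lies flat at (220,238), the slab stands on its foot (391,352), and the fulcrum (352,283), bowl (480,278), beaker and tomato are in place. Hand in.

```bash
python3 -c "
from bench import ticket
print(ticket.job_done())"
```

```text
the job is handed in; nothing more can be done
None
```

The slab stands propped on its fully swung-down foot, the bar lies flat on the counter clear of it, and the job is handed in; the hand-in gave no verdict, so the result is unconfirmed.

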